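# Load the sample lane in tab order and close its bail

## Task

Load the sample lane: slide the yellow and the blue carrier along the worktop into its open mouth so that they stand in line behind the green one, each beside the tab of its own colour on the rail (look which colour belongs further in, it goes in first), pushed up with no gaps. Then swing the orange bail over and down until its bar rests in both catches across the mouth. Keep the carriers upright and on the worktop, do not lift them, and leave everything else on the worktop where it is.

Things in the scene. Friction and masses are not known exactly. Their poses are not given: they have to be found in the camera images.
- lane: aluminium sample lane fixed to the worktop: two rails, 20 mm high, 14 mm thick, 86 mm apart inside, no floor. Origin: on the worktop and centre line, under the closed bail bar. Local y runs along the lane and out of its open mouth, x across it (tabs at x = +64 mm). Inside face of the end stop (34 mm high) at y = -251 mm; straight rails end at y = +12 mm.
- place_1 (a point): centre of place 1 (one black dot on the rail), innermost, on the worktop: lane's local (0, -211, 0) mm
- place_2 (a point): centre of place 2 (two black dots): lane's local (0, -131, 0) mm
- place_3 (a point): centre of place 3 (three black dots), at the mouth: lane's local (0, -51, 0) mm
- lane_mouth (a point): middle of the wide end of the mouth, on the worktop: lane's local (0, 52, 0) mm. Two flares, 20 mm high, widen the mouth from 86 mm at y = 12 mm to about 140 mm here
- bail (a joint): bail angle, rad: 0 = closed, bar in its two catches; about 1.8 = upright; 2.4 = fully open, leaning back over the lane. A U of two 93 mm arms and a 100 mm cross bar, 12 mm diameter; hinge axis along the lane's x at local y = -91 mm, 48 mm above the worktop. Past upright it falls shut by itself, but closes only if the last carrier is home (its front 5 mm inside the bar).
- bail_bar (a point): middle of the bail's orange cross bar, on the bar's axis. Closed it lies 27 mm above the worktop at the lane's local y = 0; open it stands about 120 to 140 mm high over the lane
- tab_green: green tab, 12 x 40 x 34 mm, fixed to the outside (robot side) of the lane's rail, 64 mm from the lane's centre line; its carrier belongs on the centre line at the tab's local y. Origin: centre of the underside, axes parallel to the lane's. Always at place 1.
- tab_yellow: yellow tab, 12 x 40 x 34 mm, fixed to the outside (robot side) of the lane's rail, 64 mm from the lane's centre line; its carrier belongs on the centre line at the tab's local y. Origin: centre of the underside, axes parallel to the lane's. At place 2 or 3, it varies.
- tab_blue: blue tab, 12 x 40 x 34 mm, fixed to the outside (robot side) of the lane's rail, 64 mm from the lane's centre line; its carrier belongs on the centre line at the tab's local y. Origin: centre of the underside, axes parallel to the lane's. At place 2 or 3, it varies.
- carrier_green: green: round sample carrier, 80 mm diameter, 34 mm high, 0.2 kg, with a small capped vial fixed upright in its middle (vial 22 mm diameter, top 59 mm above the worktop); the vial cannot be taken out. Too broad to grip well. Origin: centre of the underside, z up. Already in place 1, within 2 mm of the end stop.
- carrier_yellow: yellow: round sample carrier, 80 mm diameter, 34 mm high, 0.2 kg, with a small capped vial fixed upright in its middle (vial 22 mm diameter, top 59 mm above the worktop); the vial cannot be taken out. Too broad to grip well. Origin: centre of the underside, z up. Starts on the worktop outside the mouth.
- carrier_blue: blue: round sample carrier, 80 mm diameter, 34 mm high, 0.2 kg, with a small capped vial fixed upright in its middle (vial 22 mm diameter, top 59 mm above the worktop); the vial cannot be taken out. Too broad to grip well. Origin: centre of the underside, z up. Starts on the worktop outside the mouth.
- weigh_bottle: bystander: glass weighing bottle with knob lid, 39 mm diameter, 59 mm high; origin centre of underside
- plastic_beaker: bystander: plastic beaker, 76 mm diameter, 85 mm high; origin centre of underside
- red_cap: bystander: red ribbed screw cap lying flat, 56 mm diameter, 24 mm high; origin centre of underside
Things that resemble listed ones, but are neither listed nor needed, are in the scene too. Several things look just like the tab_green: the one meant starts farthest to the robot's left. There is more than one size of the carrier_blue; the one meant has the size given above.

How it is judged:
By the outcome, as a careful person would: the job done as asked, in the order asked, and still so for the second after the job is handed in, with the robot touching nothing.
It also fails if it takes over 67 s, if anything falls off the work surface, if the arm or the gripper's body presses on something with over 40 N, if the wrist force passes 120 N, or if a joint passes its speed limit or range.

## Robot

A 6-joint arm with a two-finger parallel gripper is mounted at the origin on a cart in front of the work surface, level with it; the furniture and walls round the work are solid. World frame = base frame: x ahead of the robot, y to its left, z up, the work surface at z = 0. Lengths are in m, angles in rad, forces in N, time in s.
With the tool pointing down it reaches from about 0.4 to 0.825 m from the base axis. Payload 7 kg.
Tool frame: the origin (TCP) lies midway between the tips of the shut fingers; the grasp point (between the pads) lies 19 mm behind it; z points along the fingers, y is the line along which they close (so a half turn about z gives the same grasp; the last joint's range is limited). The gripper opens to 88 mm and grips with 3 to 60 N. Pads are 19 mm wide; open, the fingers measure 130 mm over their backs; the gripper's body (78 mm by 193 mm) begins 47 mm behind the grasp point.
Start: joints at [-0.856, 0.359, 0.012, 0, -1.224, -0.288], TCP at [0.279, -0.614, 0.227] pointing down, gripper open.
Joint ranges: [-3.07, 3.07], [-1.43, 2.12], [-1.02, 1.25], [-3.03, 1.67], [-3.05, -0], [-3.03, 3.03]. Speed limits (rad/s): [2.39, 2.39, 3.01, 3.14, 3.14, 3.14].

## Interface

Orientations are given as [roll, pitch, yaw] about the fixed x, y, z axes, in that order (R = Rz(yaw) Ry(pitch) Rx(roll)).
In Python, from station import arm, grab_frame, camera_params, spot_in gives the robot as it stands.
- The arm moves only by the shell command python3 -m jog 'ROWS' [FORCE]. ROWS is JSON, a list that holds one entry, the list of rows, each a list of 7 numbers: the shift along the tool's x, y, z in mm, then the turn, a rotation vector about the tool's x, y, z in rad, then the finger opening in mm, from 0 to 87.6. In form: [[[x, y, z, wx, wy, wz, fingers], ...]]. A call has 1 to 20 rows; each row is the pose to reach, as a shift and turn from the pose commanded when the call began, along the tool's axes at that moment; what a row does not reach only later rows make up. A row lasts 1/8 s, in which the tool goes at most 62.5 mm and 10.7 degrees, less where a joint would pass 70% of its speed; a pose out of reach is approached as far as the arm can. A call with a gripper value outside its range is refused whole. The fingers move at their own pace and stop on an object; FORCE is the grip in N (left out, the last holds). Time passes only in rows, so rows that repeat a pose let the fingers close. It gives the time, the measured TCP pose, the force, the opening and the grip force at its end, in the units of the state.
- arm.get_state(): the state, without advancing time (a new reading comes with each control period).
- grab_frame(name): name is "scene" or "side" or "wrist"; returns (picture, depth): 420x560x3 uint8, blue, green, red; 420x560 float32, m along the optical axis (not along the pixel's ray), 0 where there is no reading.
- camera_params(name): a dict with "mtx" (3x3 intrinsics, pixels), "k1" (the pictures are not rectified: a ray, as slopes to the right and down, at radius r is drawn at 1 + k1 r^2 times it, then the intrinsics apply), "R" (3x3) and "t" (3): a world point X has camera coordinates R X + t. Camera axes: x right, y down, z forward; pixel columns grow to the right and rows downward; lengths in m; the calibration is good to about 2 mm. A picture is of the moment at which its call begins: read the wrist's pose just before it. camera_params takes no time and is no camera call; for the wrist camera it gives the pose at the moment of the call.
- arm.job_done(): hands the job in; it is judged then, once.
Trained networks look in the newest picture that a camera, given by its name, has taken for a name from the list of things; names that differ only in an ending like _2 or _b are one class to them, and where a whole thing is asked for, a point or a joint stands for the part that bears it (a point fixed in the world has none). Each returns a list of dicts, best first, with "confidence" (0 to 1); they miss things now and then, are a little off and sometimes report something else, mostly with a low value. They report only what shows in the picture. A call takes as long as a camera call. They do not tell look-alikes from the thing itself.
- spot_in(query, camera): "uv" ([column, row] in pixels, amid what is visible of it).
The state is a dict: "t": time; "q": joint angles; "qd": joint speeds; "joint_efforts": joint torques, N m; "eef_pos": TCP position; "ee_rot": TCP orientation; "force": force on the tool from outside, world axes, zero at the start; "moment": the same for the moment, N m; "width": finger opening in m; "gripper_force": force on a finger pad.
Only numpy, scipy, OpenCV 4.12 (cv2) and the standard library are available. Lean on these libraries where they do the work, as an engineer would, in place of code of your own. Each camera call takes 0.05 s, during which the arm holds its last target. There are 200 camera calls.

## Working session

There is one attempt and no reset: what is moved stays moved. The work goes in short steps, Python scripts to look and compute and a shell command to move; the robot and the scene stay as the last step left them, time stands still between calls to the robot, and variables do not carry over. Pictures are saved under pics/ and viewed, at most 10 in all, crops included, and the job is handed in when it is done.

```bash
ls; mkdir -p pics
cat > h.py <<'E'
import numpy as np, cv2
from station import arm, grab_frame, camera_params, spot_in
def ray(cam,uv,P=None):
    P=P or camera_params(cam); K=np.array(P["mtx"],float)
    d=cv2.undistortPoints(np.array([[uv]],float),K,np.array([P["k1"],0,0,0,0.]))[0,0]
    R=np.array(P["R"]);t=np.array(P["t"]); return -R.T@t, R.T@np.array([d[0],d[1],1.])
def atz(cam,uv,z,P=None):
    o,d=ray(cam,uv,P); return o+d*(z-o[2])/d[2]
def cloud(cam,dep,P=None):
    P=P or camera_params(cam); h,w=dep.shape
    g=np.stack(np.meshgrid(np.arange(w),np.arange(h)),-1).reshape(-1,1,2).astype(float)
    d=cv2.undistortPoints(g,np.array(P["mtx"],float),np.array([P["k1"],0,0,0,0.]))[:,0]
    z=dep.reshape(-1,1); c=np.hstack([d*z,z]); return ((c-np.array(P["t"]))@np.array(P["R"])).reshape(h,w,3)
E
python3 - <<'E'
from h import *
for c in("scene","side"):
    im,d=grab_frame(c); cv2.imwrite(f"pics/{c}0.png",im); np.save(f"{c}0.npy",d)
    for q in("carrier_green","carrier_yellow","carrier_blue","tab_green","tab_yellow","tab_blue","bail_bar"):
        print(c,q,[(np.round(s["uv"]).tolist(),round(s["confidence"],2)) for s in spot_in(q,c)])
s=arm.get_state();print(s["t"],s["eef_pos"],s["ee_rot"],s["force"])
E
```

```text
pics
scene carrier_green [([224.0, 230.0], 0.83)]
scene carrier_yellow [([341.0, 237.0], 0.88)]
scene carrier_blue [([404.0, 226.0], 0.98), ([363.0, 288.0], 0.86), ([214.0, 240.0], 0.53)]
scene tab_green [([376.0, 257.0], 0.61), ([214.0, 239.0], 0.59), ([258.0, 236.0], 0.16)]
scene tab_yellow [([179.0, 212.0], 0.68), ([235.0, 250.0], 0.61), ([257.0, 235.0], 0.47)]
scene tab_blue [([239.0, 209.0], 0.73), ([256.0, 263.0], 0.47)]
scene bail_bar [([244.0, 210.0], 0.51)]
side carrier_green [([319.0, 243.0], 0.66)]
side carrier_yellow [([282.0, 174.0], 0.68)]
side carrier_blue [([230.0, 152.0], 0.71), ([317.0, 164.0], 0.59)]
side tab_green [([343.0, 248.0], 0.65), ([288.0, 158.0], 0.45)]
side tab_yellow [([342.0, 226.0], 0.4)]
side tab_blue []
side bail_bar []
0.8 [ 0.27938044 -0.61443336  0.22656541] [ 3.14158394e+00 -1.02316423e-05 -2.71477825e+00] [-0.00962309 -0.53989504 -0.5880371 ]
```

View pics/scene0.png

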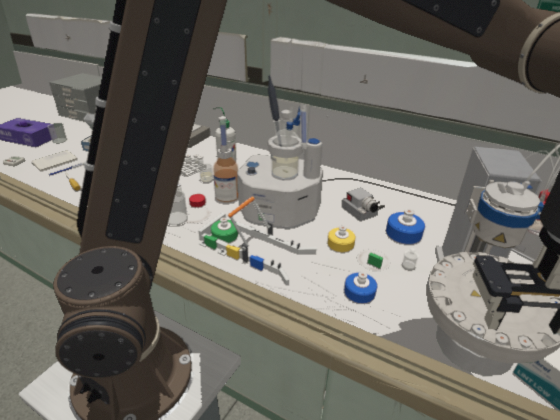

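View pics/side0.png

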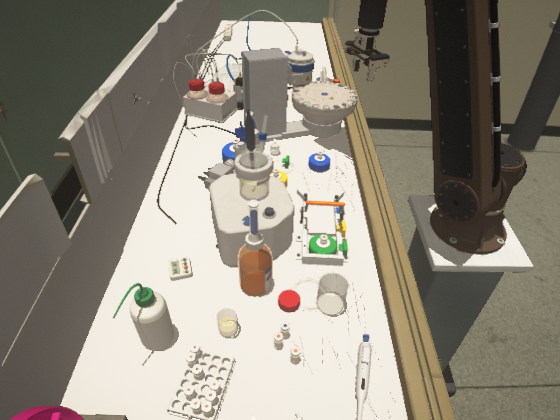

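The scene view shows the green carrier at (224,230) in the lane. The tabs run green (210,242), yellow (233,252), blue (257,262) towards the mouth on the right, so yellow goes in first and blue second. Outside the lane are the yellow carrier (341,238), two blue look-alikes at (405,226) and (361,287), and a loose green tab (375,260). The bail bar is at about (240,207). I'll measure these from depth.

Run:
```python
from h import *
im=cv2.imread("pics/scene0.png");hsv=cv2.cvtColor(im,cv2.COLOR_BGR2HSV)
W=cloud("scene",np.load("scene0.npy"))
rng={'g':(45,85),'y':(20,34),'b':(100,125),'o':(5,17)}
for n,(u,v,c,r) in dict(cg=(224,230,'g',20),cy=(341,238,'y',20),cbA=(405,226,'b',25),cbB=(361,287,'b',22),tg=(210,242,'g',9),ty=(233,252,'y',9),tb=(257,262,'b',10),fake=(375,260,'g',10),bar=(240,207,'o',18)).items():
    m=np.zeros(im.shape[:2],bool);m[v-r:v+r,u-r:u+r]=1
    lo,hi=rng[c];m&=(hsv[...,0]>=lo)&(hsv[...,0]<=hi)&(hsv[...,1]>110)&(hsv[...,2]>60)&(W[...,2]<.2)&(W[...,2]>-.01)
    p=W[m]*1000
    if len(p)<5: print(n,len(p));continue
    zt=np.percentile(p[:,2],90)
    if n[0]=='c':
        t=p[(p[:,2]>26)&(p[:,2]<40)]
        (cx,cy),(a,b),_=cv2.fitEllipse(cv2.convexHull(t[:,:2].astype(np.float32)))
        ext=(t.max(0)-t.min(0))[:2]
        print(n,len(p),"top",zt,"ctr",cx,cy,"axes",a,b,"ext",ext)
    else: print(n,len(p),"min",p.min(0).round(),"max",p.max(0).round(),"mean",p.mean(0).round(1), "topmean",p[p[:,2]>zt-6].mean(0).round(1))
c=cv2.resize(im[190:310,180:440],None,fx=3,fy=3,interpolation=cv2.INTER_CUBIC);cv2.imwrite("pics/crop0.png",c)
for u,v in [(224,228),(341,230)]: print(W[v,u])
for n in ("scene","side"):
  P=camera_params(n);print(n,-np.array(P["R"]).T@np.array(P["t"]))
```

```text
cg 400 top 33.85681131429748 ctr 447.8592224121094 115.24222564697266 axes 77.45677185058594 104.78028869628906 ext [102.95213461  74.54890205]
cy 420 top 34.41576123382252 ctr 604.8489379882812 -195.0167694091797 axes 75.30123138427734 78.27175903320312 ext [77.47304658 75.23538051]
cbA 754 top 47.01026937965761 ctr 746.9407958984375 -339.40472412109375 axes 99.22370910644531 107.02932739257812 ext [ 44.14553765 100.97828306]
cbB 585 top 35.28652923793902 ctr 447.1886291503906 -310.441162109375 axes 75.2845458984375 75.84290313720703 ext [74.60029584 75.21460188]
tg 137 min [396.  97.   6.] max [435. 137.  36.] mean [408.2 116.3  23.3] topmean [408.6 115.7  31. ]
ty 136 min [392.  19.   2.] max [420.  59.  35.] mean [398.5  36.7  21.8] topmean [398.8  36.6  31.4]
tb 138 min [388. -60.   5.] max [414. -24.  36.] mean [393.7 -43.3  22.9] topmean [394.4 -42.5  32. ]
fake 125 min [ 558. -326.    4.] max [ 573. -293.   36.] mean [ 563.6 -309.9   22.1] topmean [ 564.5 -310.6   31.5]
bar 114 min [410.  43.  16.] max [655. 202. 133.] mean [469.1  52.1 124.9] topmean [462.6  48.1 128.4]
[0.45472794 0.10566353 0.03906665]
[ 0.59495949 -0.19525067  0.05805449]
scene [-0.25645211 -0.47305977  0.69766613]
side [0.59790315 0.90423626 0.8440651 ]
```

View pics/crop0.png

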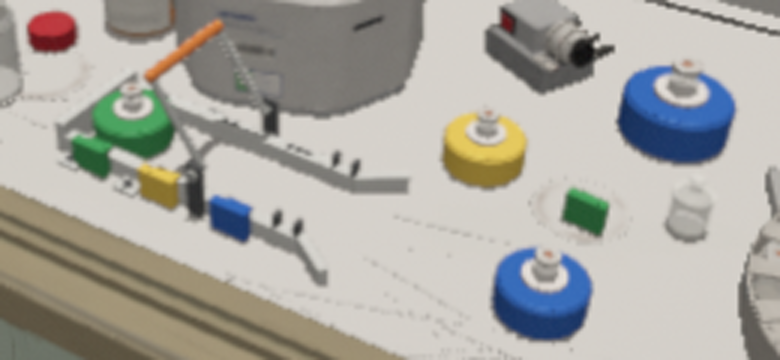

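Blue at (361,287) has the right size (75–80 mm, 35 mm high). The one at (405,226) measures about 105 mm across and 47 mm high, so it's the decoy. Plan: grip the vials loosely and slide the carriers without lifting, yellow first, then blue pushing yellow home. Next I'll check for obstacles at gripper height and refine the lane pose.

Run:
```python
from h import *
Ws=[cloud(c,np.load(c+"0.npy")).reshape(-1,3)*1000 for c in("scene","side")]
A=np.vstack(Ws)
for lo,hi in((60,100),(100,170),(170,300)):
    m=(A[:,2]>lo)&(A[:,2]<hi)&(A[:,0]>350)&(A[:,0]<760)&(A[:,1]>-420)&(A[:,1]<200)
    p=A[m]; k,n=np.unique(np.floor(p[:,:2]/30).astype(int)*30,axis=0,return_counts=True)
    d={}
    for (x,y),c in zip(k.tolist(),n):
        if c>2:d.setdefault(y,[]).append(x)
    print(lo,hi,d)
# lane estimate: tab top-face/front per tab
for c,W in zip(("scene","side"),Ws):
    im=cv2.imread(f"pics/{c}0.png").reshape(-1,1,3);h=cv2.cvtColor(im,cv2.COLOR_BGR2HSV)[:,0]
    for n,lo,hi,x0,x1,y0,y1 in(("tg",45,85,385,425,80,150),("ty",20,34,380,425,0,70),("tb",100,125,375,420,-80,0)):
        m=(h[:,0]>=lo)&(h[:,0]<=hi)&(h[:,1]>100)&(W[:,2]>3)&(W[:,2]<40)&(W[:,0]>x0)&(W[:,0]<x1)&(W[:,1]>y0)&(W[:,1]<y1)
        p=W[m]
        if len(p)>5:print(c,n,len(p),np.percentile(p,[3,50,97],axis=0).round().tolist())
    m=(h[:,0]>=5)&(h[:,0]<=17)&(h[:,1]>130)&(W[:,2]>100)&(W[:,2]<145)&(W[:,0]>390)&(W[:,0]<540)&(W[:,1]>0)&(W[:,1]<110)
    if m.sum()>5:print(c,"bar",m.sum(),np.percentile(W[m],[2,50,98],axis=0).round().tolist())
    m=(h[:,0]>=20)&(h[:,0]<=34)&(h[:,1]>110)&(W[:,2]>28)&(W[:,2]<38)&(abs(W[:,0]-605)<60)&(abs(W[:,1]+195)<60);print("Y",np.percentile(W[m],[1,99],axis=0).round() if m.sum() else 0)
    m=(W[:,2]>12)&(W[:,2]<24)&(abs(W[:,0]-512)<40)&(W[:,1]>-100)&(W[:,1]<130)&(h[:,1]<60)
    p=W[m]
    for y in range(-100,130,30):
        q=p[abs(p[:,1]-y)<15]; 
        if len(q)>4:print(c,"rail",y,len(q),np.percentile(q[:,0],[5,50,95]).round())
```

```text
60 100 {0: [390, 480, 510, 540, 570], 30: [390, 510, 540], -330: [450, 720, 750], 90: [450, 540], 60: [540], 120: [540, 570, 750], -60: [570, 600], -30: [570], 150: [570, 600, 630, 720, 750], -90: [600, 630, 660, 690, 720], 180: [630, 660, 690, 720], -360: [720, 750], -240: [720, 750], -270: [750], -210: [750], -180: [750]}
100 170 {30: [390, 420, 450, 480, 510, 540, 570, 600, 630, 690, 720, 750], 60: [420, 540, 570, 600, 630, 660, 690, 720, 750], 0: [510, 540, 570, 600, 630, 690, 720, 750], 90: [540, 570, 600, 630, 660, 690, 720, 750], 120: [540, 570, 600, 630, 660, 690, 720, 750], -60: [570, 600, 630, 660, 720, 750], -30: [570, 600, 630, 660, 690, 720, 750], 150: [570, 600, 630, 660, 690, 720, 750], -90: [600, 630, 660, 690, 720], 180: [630, 660, 690, 720]}
170 300 {-30: [600, 630, 660, 690], 0: [600, 630, 660, 690], 30: [600, 630, 660, 690], 60: [600, 630, 660, 690], -60: [630, 660, 690, 720], -90: [660, 690]}
scene tg 110 [[398.0, 100.0, 6.0], [400.0, 115.0, 23.0], [420.0, 133.0, 34.0]]
scene ty 137 [[393.0, 21.0, 5.0], [397.0, 37.0, 23.0], [416.0, 56.0, 34.0]]
scene tb 142 [[389
[... 353 characters left out ...]
. 519.]
scene rail 50 39 [506. 511. 520.]
scene rail 80 42 [509. 512. 523.]
scene rail 110 16 [510. 517. 524.]
side tg 66 [[404.0, 108.0, 22.0], [412.0, 123.0, 31.0], [423.0, 141.0, 35.0]]
side ty 84 [[401.0, 26.0, 10.0], [408.0, 47.0, 28.0], [420.0, 63.0, 35.0]]
side tb 12 [[408.0, -47.0, 17.0], [414.0, -40.0, 23.0], [416.0, -30.0, 25.0]]
side bar 127 [[418.0, 49.0, 124.0], [468.0, 55.0, 128.0], [519.0, 61.0, 132.0]]
Y [[ 574. -226.   29.]
 [ 598. -166.   35.]]
side rail -70 10 [513. 516. 516.]
side rail -40 9 [509. 516. 517.]
side rail -10 32 [508. 514. 524.]
side rail 20 33 [509. 516. 523.]
side rail 50 35 [510. 516. 523.]
side rail 80 33 [512. 518. 524.]
side rail 110 39 [513. 519. 525.]
```

Yellow is at (605,-195) and blue at (447,-310). The lane axis is roughly x=463+.05(y+46), with its origin near (461,-93), and lane yaw gives a tool yaw of about -1.62. I'll move above yellow, turned to the lane axes.

```bash
python3 -m jog '[[[-25,13,4,0,0,-0.06,60],[-75,40,12,0,0,-0.18,60],[-130,69,21,0,0,-0.31,60],[-185,98,30,0,0,-0.44,60],[-240,127,40,0,0,-0.57,60],[-295,156,49,0,0,-0.7,60],[-350,185,58,0,0,-0.83,60],[-405,214,67,0,0,-0.96,60],[-450,238,74,0,0,-1.05,60],[-469,247,77,0,0,-1.094,60],[-469,247,77,0,0,-1.094,60],[-469,247,77,0,0,-1.094,60]]]' 20
cat > w.py <<'E'
from h import *
import sys
s=arm.get_state();P=camera_params("wrist");im,d=grab_frame("wrist");cv2.imwrite("pics/%s.png"%sys.argv[1],im)
W=cloud("wrist",d,P)*1000;np.save("W.npy",W);hsv=cv2.cvtColor(im,cv2.COLOR_BGR2HSV)
print(s["t"],(s["eef_pos"]*1000).round(1),s["ee_rot"].round(3),"F",s["force"].round(1),s["width"])
for n,lo,hi in(("y",20,34),("b",100,125),("g",45,85),("o",5,17)):
    m=((hsv[...,0]>=lo)&(hsv[...,0]<=hi)&(hsv[...,1]>110)&(hsv[...,2]>60)&(W[...,2]>2)&(W[...,2]<150)).astype(np.uint8)
    k,L,st,_=cv2.connectedComponentsWithStats(m)
    for i in range(1,k):
        if st[i,4]<150: continue
        p=W[L==i];z=np.percentile(p[:,2],95);t=p[abs(p[:,2]-z)<5]
        lo_,hi_=np.percentile(t,1,axis=0),np.percentile(t,99,axis=0)
        c,r=cv2.minEnclosingCircle(t[:,:2].astype(np.float32))
        print(n,st[i],"z",z.round(1),"min",lo_.round(),"max",hi_.round(),"mid",((lo_+hi_)/2).round(1),"circ",np.round(c,1),round(r,1))
E
python3 w.py w1
```

```text
t: 2.3
eef_pos: [0.6036, -0.1961, 0.1497]
ee_rot: [3.141, -0.0, -1.622]
force: [-0.5, 0.2, -0.2]
width: 0.0598
gripper_force: 0.0
2.3 [ 603.6 -196.1  149.7] [ 3.141 -0.    -1.622] F [-0.5  0.2 -0.2] 0.059840820636590006
y [ 223  154   92   92 4912] z 35.6 min [ 572. -231.   31.] max [ 645. -158.   36.] mid [ 608.6 -194.5   33.7] circ [ 608.7 -194. ] 39.4
b [   0    0  152  105 8995] z 48.7 min [ 703. -360.   44.] max [ 804. -288.   49.] mid [ 753.5 -323.9   46.7] circ [ 753.6 -338.1] 53.5
b [ 398    0  106  104 6363] z 35.6 min [ 418. -345.   31.] max [ 490. -272.   36.] mid [ 453.9 -308.9   33.6] circ [ 453.5 -309. ] 39.4
g [ 287   34   32   52 1165] z 35.4 min [ 564. -326.   31.] max [ 577. -289.   36.] mid [ 570.6 -307.3   33.7] circ [ 570.1 -307.2] 19.3
o [ 22   7  15  18 198] z 83.9 min [ 750. -345.   81.] max [ 761. -335.   84.] mid [ 755.7 -339.5   82.5] circ [ 756.  -339.5] 6.0
```

View pics/w1.png

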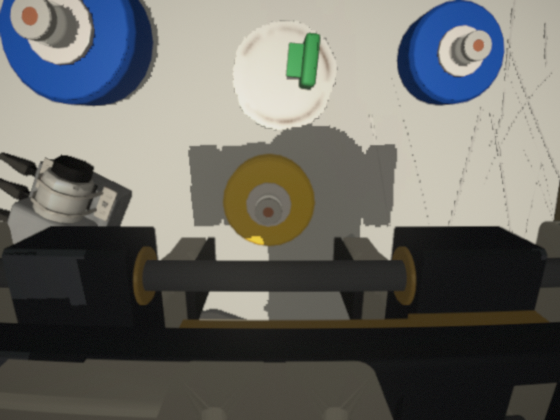

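The wrist view confirms yellow at (268,200), the correct small blue at (450,55) and the larger decoy at (75,50). Next is descending onto yellow's vial and gripping lightly.

```bash
python3 -m jog '[[[-1,-1,30,0,0,0,60],[-2,-3,75,0,0,0,60],[-2,-3,102,0,0,0,60],[-2,-3,110,0,0,0,60],[-2,-3,110,0,0,0,20],[-2,-3,110,0,0,0,20],[-2,-3,110,0,0,0,20],[-2,-3,110,0,0,0,20],[-2,-3,110,0,0,0,20]]]' 10
```

```text
t: 3.48
eef_pos: [0.6079, -0.1936, 0.0402]
ee_rot: [-3.14, -0.0, -1.62]
force: [0.6, 1.0, 2.4]
width: 0.0216
gripper_force: 10.0
```

```bash
python3 -m jog '[[[5,12,0,0,0,0,20],[12,40,0,0,0,0,20],[16,75,0,0,0,0,20],[16,110,0,0,0,0,20],[16,138,0,0,0,0,20],[16,150,0,0,0,0,20],[12,151,0,0,0,0,20],[0,151,0,0,0,0,20],[-20,151,0,0,0,0,20],[-35,151,0,0,0,0,20],[-40,151,0,0,0,0,20]]]'
python3 - <<'E'
from h import *
im,d=grab_frame("scene");cv2.imwrite("pics/s1.png",cv2.resize(im[170:320,150:450],None,fx=2.6,fy=2.6,interpolation=cv2.INTER_CUBIC))
E
```

```text
t: 4.85
eef_pos: [0.4593, -0.146, 0.0401]
ee_rot: [-3.141, -0.001, -1.619]
force: [-0.5, -3.5, 7.8]
width: 0.0217
gripper_force: 10.0
```

View pics/s1.png

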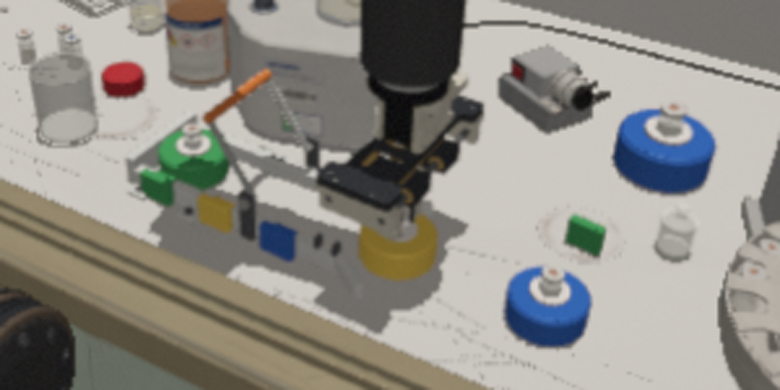

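Yellow is upright in the mouth at (398,245) in the crop, on the lane axis. Continuing inward.

```bash
python3 -m jog '[[[-8,0,0,0,0,0,20],[-20,0,0,0,0,0,20],[-32,0,0,0,0,0,20],[-44,0,0,0,0,0,20],[-55,0,0,0,0,0,20]]]'; python3 -m jog '[[[-10,0,0,0,0,0,20],[-20,0,0,0,0,0,20],[-27,0,0,0,0,0,20],[-30,0,0,0,0,0,20]]]'
```

```text
t: 5.52
eef_pos: [0.4618, -0.0914, 0.0401]
ee_rot: [3.142, -0.001, -1.62]
force: [-0.2, -6.0, 8.8]
width: 0.0217
gripper_force: 10.0
t: 6.02
eef_pos: [0.4633, -0.0615, 0.0401]
ee_rot: [3.141, -0.001, -1.62]
force: [-0.8, -5.0, 9.3]
width: 0.0217
gripper_force: 10.0
```

```bash
python3 -m jog '[[[0,0,0,0,0,0,60],[0,0,0,0,0,0,60],[0,0,-20,0,0,0,60],[5,0,-55,0,0,0,60],[40,0,-70,0,0,0,60],[100,-1,-70,0,0,0,60],[160,-2,-70,0,0,0,60],[215,-2,-70,0,0,0,60],[242,-2,-60,0,0,0,60],[248,-2,-30,0,0,0,60],[248,-2,-8,0,0,0,60],[248,-2,0,0,0,0,60],[248,-2,0,0,0,0,20],[248,-2,0,0,0,0,20],[248,-2,0,0,0,0,20],[248,-2,0,0,0,0,20],[248,-2,0,0,0,0,20]]]' 10
```

```text
t: 8.15
eef_pos: [0.4522, -0.309, 0.0399]
ee_rot: [-3.141, -0.0, -1.621]
force: [-1.1, 1.3, 2.8]
width: 0.0216
gripper_force: 10.0
```

```bash
python3 -m jog '[[[-12,1,0,0,0,0,20],[-40,1,0,0,0,0,20],[-75,1,0,0,0,0,20],[-105,1,0,0,0,0,20],[-125,1,0,0,0,0,20],[-140,1,0,0,0,0,20],[-152,1,0,0,0,0,20],[-160,1,0,0,0,0,20],[-168,1,0,0,0,0,20],[-176,1,0,0,0,0,20],[-186,1,0,0,0,0,20],[-196,1,0,0,0,0,20],[-206,1,0,0,0,0,20],[-216,1,0,0,0,0,20],[-226,1,0,0,0,0,20],[-234,1,0,0,0,0,20]]]'
python3 - <<'E'
from h import *
W=np.vstack([cloud(c,np.load(c+"0.npy")).reshape(-1,3)*1000 for c in("scene","side")])
p=W[(W[:,2]>95)&(W[:,2]<200)&(W[:,0]>525)&(W[:,0]<600)&(W[:,1]<60)&(W[:,1]>-120)]
for y in range(-100,60,10):
    q=p[abs(p[:,1]-y-5)<5]
    if len(q)>2:print(y,len(q),np.percentile(q[:,0],5).round(),q[:,2].min().round(),np.percentile(q[:,2],95).round())
im,d=grab_frame("scene");cv2.imwrite("pics/s2.png",cv2.resize(im[170:320,150:450],None,fx=2.6,fy=2.6,interpolation=cv2.INTER_CUBIC))
E
```

```text
t: 10.15
eef_pos: [0.463, -0.0755, 0.0399]
ee_rot: [-3.142, -0.001, -1.621]
force: [-0.1, -5.8, 7.7]
width: 0.0215
gripper_force: 10.0
-50 42 591.0 95.0 138.0
-40 66 585.0 95.0 139.0
-30 75 578.0 95.0 141.0
-20 72 575.0 97.0 141.0
-10 78 573.0 95.0 141.0
0 89 570.0 97.0 141.0
10 85 565.0 96.0 141.0
20 93 562.0 96.0 141.0
30 94 560.0 95.0 141.0
40 98 558.0 95.0 141.0
50 103 555.0 96.0 141.0
```

View pics/s2.png

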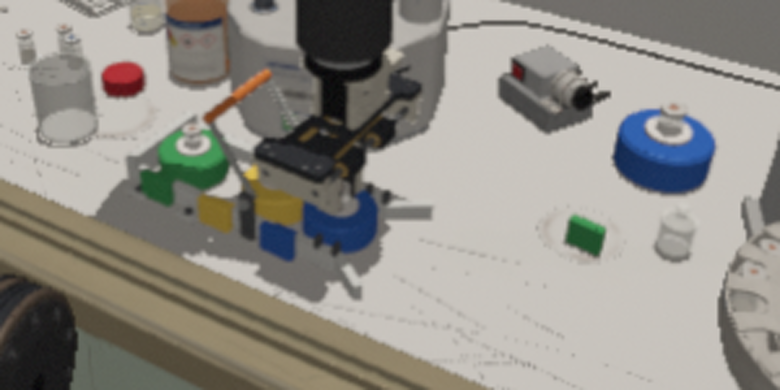

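Both carriers are in line and held, with yellow ahead of blue. The stand is at x≥572 and the gripper body reaches to about 559, so I'll push on slowly and watch the force.

```bash
python3 -m jog '[[[-6,0,0,0,0,0,20],[-13,0,0,0,0,0,20],[-20,0,0,0,0,0,20],[-26,0,0,0,0,0,20]]]';python3 -m jog '[[[-2,0,0,0,0,0,20],[-4,0,0,0,0,0,20],[-6,0,0,0,0,0,20],[-6,0,0,0,0,0,20]]]'
```

```text
t: 10.7
eef_pos: [0.4641, -0.0497, 0.0398]
ee_rot: [3.141, -0.001, -1.621]
force: [-1.1, -7.0, 7.9]
width: 0.0215
gripper_force: 10.0
t: 11.2
eef_pos: [0.4644, -0.0437, 0.0398]
ee_rot: [3.141, -0.001, -1.621]
force: [-1.1, -4.7, 8.5]
width: 0.0213
gripper_force: 10.0
```

```bash
for i in 1 2 3; do python3 -m jog '[[[-1,0,0,0,0,0,20],[-2,0,0,0,0,0,20],[-2,0,0,0,0,0,20]]]' | grep -E 'eef|force: \['; done
```

```text
eef_pos: [0.4645, -0.042, 0.0398]
force: [-0.9, -6.8, 8.5]
eef_pos: [0.4643, -0.0406, 0.0399]
force: [0.8, -10.7, 8.0]
eef_pos: [0.4639, -0.0389, 0.0396]
force: [0.3, -12.6, 7.3]
```

```bash
for i in 1 2; do python3 -m jog '[[[-1,0,0,0,0,0,20],[-2,0,0,0,0,0,20],[-2,0,0,0,0,0,20]]]' | grep -E 'eef|force: \[|width'; done
python3 - <<'E'
from h import *
for c in("scene","side"):
    im,d=grab_frame(c);cv2.imwrite(f"pics/{c}2.png",im);np.save(c+"2.npy",d)
    hsv=cv2.cvtColor(im,cv2.COLOR_BGR2HSV);W=cloud(c,d)*1000
    for n,lo,hi,y in(("g",45,85,118),("y",20,34,38),("b",100,125,-42)):
        m=(hsv[...,0]>=lo)&(hsv[...,0]<=hi)&(hsv[...,1]>110)&(abs(W[...,2]-33)<6)&(abs(W[...,1]-y)<60)&(W[...,0]>424)&(W[...,0]<512)
        p=W[m]
        if len(p)>5:print(c,n,len(p),np.percentile(p,[1,99],axis=0).round().tolist())
E
```

```text
eef_pos: [0.4634, -0.0371, 0.0394]
force: [-0.8, -12.7, 6.4]
width: 0.0216
eef_pos: [0.4632, -0.0352, 0.0392]
force: [-0.4, -13.4, 5.6]
width: 0.0218
scene g 183 [[428.0, 80.0, 27.0], [496.0, 150.0, 36.0]]
scene y 102 [[427.0, 2.0, 27.0], [460.0, 75.0, 36.0]]
scene b 231 [[425.0, -80.0, 27.0], [494.0, -14.0, 37.0]]
side g 264 [[435.0, 87.0, 28.0], [506.0, 156.0, 36.0]]
side y 274 [[434.0, 9.0, 27.0], [508.0, 78.0, 37.0]]
side b 133 [[431.0, -39.0, 28.0], [501.0, -2.0, 36.0]]
```

The force saturated at about 13 N with the vial slipping in the grip, so the train is home at about y=-40. Next I release, rise, close the fingers and come down behind the bail bar.

```bash
python3 -m jog '[[[0,0,0,0,0,0,50],[0,0,0,0,0,0,50],[0,0,-15,0,0,0,50],[0,0,-60,0,0,0,30],[0,0,-115,0,0,0,0],[0,0,-150,0,0,0,0],[-30,0,-155,0,0,0,0],[-80,0,-155,0,0,0,0],[-112,0,-155,0,0,0,0],[-120,0,-150,0,0,0,0],[-120,0,-110,0,0,0,0],[-120,0,-75,0,0,0,0],[-120,0,-65,0,0,0,0],[-120,0,-65,0,0,0,0]]]' 20; python3 -m jog '[[[6,0,0,0,0,0,0],[14,0,0,0,0,0,0],[22,0,0,0,0,0,0],[30,0,0,0,0,0,0]]]'
```

```text
t: 14.92
eef_pos: [0.471, 0.0862, 0.1045]
ee_rot: [3.141, -0.001, -1.621]
force: [0.0, -0.3, 0.6]
width: 0.0005
gripper_force: 0.0
t: 15.42
eef_pos: [0.4699, 0.0562, 0.1051]
ee_rot: [-3.14, 0.001, -1.621]
force: [0.9, 0.9, 0.7]
width: 0.0004
gripper_force: 0.5
```

```bash
python3 -m jog '[[[8,0,0,0,0,0,0],[16,0,0,0,0,0,0],[24,0,0,0,0,0,0],[31,0,0,0,0,0,0],[37,0,0,0,0,0,0],[43,0,0,0,0,0,0],[49,0,0,0,0,0,0],[55,0,0,0,0,0,0],[61,0,0,0,0,0,0],[66,0,0,0,0,0,0],[68,0,0,0,0,0,0],[68,0,0,0,0,0,0],[68,0,-30,0,0,0,0],[68,0,-60,0,0,0,0],[68,0,-70,0,0,0,0]]]'
python3 - <<'E'
from h import *
for c in("scene","side"):
    im,d=grab_frame(c);np.save(c+"3.npy",d);cv2.imwrite(f"pics/{c}3.png",im)
    W=cloud(c,d)*1000;h=cv2.cvtColor(im,cv2.COLOR_BGR2HSV)
    m=(h[...,0]>=5)&(h[...,0]<=17)&(h[...,1]>130)&(W[...,2]>10)&(W[...,2]<160)&(W[...,0]>395)&(W[...,0]<530)&(W[...,1]>-140)&(W[...,1]<110)
    if m.sum()>5:print(c,"bar",m.sum(),np.percentile(W[m],[2,50,98],axis=0).round().tolist())
a=cv2.imread("pics/scene3.png")[180:300,150:350];b=cv2.imread("pics/side3.png")[150:270,230:430]
cv2.imwrite("pics/s3.png",cv2.resize(np.hstack([a,b]),None,fx=2,fy=2,interpolation=cv2.INTER_CUBIC))
E
```

```text
t: 17.3
eef_pos: [0.467, -0.0109, 0.1763]
ee_rot: [-3.139, 0.001, -1.62]
force: [0.2, -0.6, -0.5]
width: 0.0008
gripper_force: 0.0
scene bar 97 [[408.0, -36.0, 135.0], [455.0, -32.0, 141.0], [508.0, -26.0, 144.0]]
side bar 113 [[415.0, -31.0, 135.0], [463.0, -24.0, 140.0], [515.0, -19.0, 145.0]]
```

View pics/s3.png

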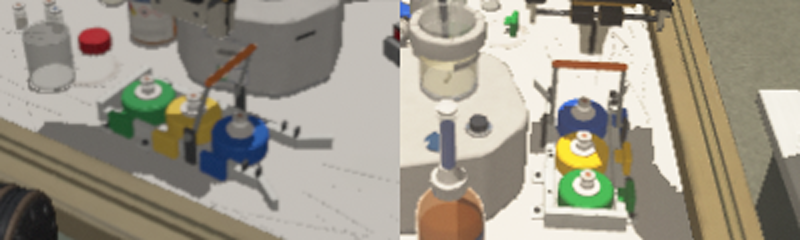

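The bar is at (230,65) left, standing just past upright. All three carriers are in line. I'll wait a moment to see whether it's falling.

```bash
cat > bar.py <<'E'
from h import *
for c in("scene","side"):
    im,d=grab_frame(c)
    W=cloud(c,d)*1000;h=cv2.cvtColor(im,cv2.COLOR_BGR2HSV)
    m=(h[...,0]>=5)&(h[...,0]<=17)&(h[...,1]>130)&(W[...,2]>10)&(W[...,2]<160)&(W[...,0]>395)&(W[...,0]<530)&(W[...,1]>-140)&(W[...,1]<110)
    if m.sum()>5:print(c,"bar",m.sum(),np.percentile(W[m],[2,50,98],axis=0).round().tolist())
    cv2.imwrite(f"pics/{c}4.png",im)
a=cv2.imread("pics/scene4.png")[180:300,150:350];b=cv2.imread("pics/side4.png")[150:270,230:430]
cv2.imwrite("pics/s4.png",cv2.resize(np.hstack([a,b]),None,fx=2,fy=2,interpolation=cv2.INTER_CUBIC))
E
python3 -m jog '[[[0,0,0,0,0,0,0],[0,0,0,0,0,0,0],[0,0,0,0,0,0,0],[0,0,0,0,0,0,0]]]' |head -2; python3 bar.py
```

```text
t: 17.9
eef_pos: [0.466, -0.0114, 0.1742]
scene bar 98 [[408.0, -36.0, 136.0], [454.0, -32.0, 141.0], [510.0, -27.0, 144.0]]
side bar 111 [[415.0, -30.0, 135.0], [466.0, -24.0, 140.0], [515.0, -18.0, 144.0]]
```

The bail is held by hinge friction just past upright, so I'll push it further along its arc.

```bash
python3 -m jog '[[[-14,0,0,0,0,0,0],[-14,0,30,0,0,0,0],[-14,0,65,0,0,0,0],[-14,0,75,0,0,0,0],[-6,0,75,0,0,0,0],[2,0,76,0,0,0,0],[9,0,78,0,0,0,0],[16,0,80,0,0,0,0],[23,0,83,0,0,0,0],[30,0,87,0,0,0,0],[37,0,92,0,0,0,0],[37,0,92,0,0,0,0]]]'; python3 bar.py
```

```text
t: 19.5
eef_pos: [0.4638, -0.0489, 0.082]
ee_rot: [3.14, -0.0, -1.622]
force: [0.8, 0.3, -0.8]
width: 0.0008
gripper_force: 0.0
scene bar 99 [[406.0, -93.0, 89.0], [453.0, -89.0, 93.0], [508.0, -83.0, 96.0]]
side bar 54 [[412.0, -92.0, 75.0], [482.0, -86.0, 82.0], [513.0, -40.0, 114.0]]
```

```bash
python3 -m jog '[[[-5,0,-20,0,0,0,0],[-5,0,-70,0,0,0,0],[-5,0,-110,0,0,0,0],[-5,0,-110,0,0,0,0],[-5,0,-110,0,0,0,0]]]'; python3 bar.py
```

```text
t: 20.23
eef_pos: [0.4642, -0.0431, 0.1923]
ee_rot: [3.142, 0.0, -1.621]
force: [1.3, -0.2, -0.3]
width: 0.0003
gripper_force: 0.0
scene bar 114 [[404.0, -100.0, 25.0], [457.0, -96.0, 31.0], [507.0, -90.0, 34.0]]
side bar 81 [[415.0, -99.0, 25.0], [468.0, -89.0, 30.0], [512.0, -83.0, 34.0]]
```

View pics/s4.png

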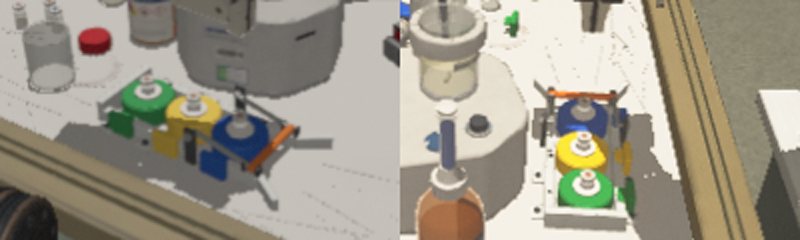

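The bar is closed, with its top at about 33–34 mm over the mouth at (275,148) left. I'll do a gentle press to confirm it's seated and check the carrier spacing from above.

```bash
python3 -m jog '[[[20,0,0,0,0,0,0],[45,0,0,0,0,0,0],[50,0,20,0,0,0,0],[50,0,75,0,0,0,0],[50,0,120,0,0,0,0],[50,0,145,0,0,0,0],[50,0,152,0,0,0,0],[50,0,155,0,0,0,0],[50,0,155,0,0,0,0]]]'|grep -E 't:|eef|force: \['; for i in 1 2 3; do python3 -m jog '[[[0,0,1,0,0,0,0],[0,0,1,0,0,0,0]]]'|grep -E 'eef|force: \['; done
```

```text
t: 21.45
eef_pos: [0.4625, -0.0931, 0.0382]
ee_rot: [-3.141, 0.0, -1.621]
force: [0.4, -0.2, -0.3]
eef_pos: [0.4624, -0.0932, 0.0371]
force: [-0.2, 0.2, 0.4]
eef_pos: [0.462, -0.0932, 0.0356]
force: [-0.8, 0.2, -0.2]
eef_pos: [0.4619, -0.0932, 0.0345]
force: [0.8, 0.4, -0.2]
```

```bash
for i in 1 2 3; do python3 -m jog '[[[0,0,0.8,0,0,0,0],[0,0,0.8,0,0,0,0]]]'|grep -E 'eef|force: \['; done
```

```text
eef_pos: [0.462, -0.0932, 0.0337]
force: [-0.3, 0.0, 0.2]
eef_pos: [0.4621, -0.0932, 0.0331]
force: [-1.5, 0.6, 3.0]
eef_pos: [0.4622, -0.0932, 0.0328]
force: [-3.4, 0.9, 9.6]
```

The contact is stiff at z=33 mm, exactly the seated height. I'll retreat up and take a top view of the lane.

```bash
python3 -m jog '[[[0,0,-20,0,0,0,0],[0,0,-80,0,0,0,0],[0,0,-140,0,0,0,0],[-20,0,-190,0,0,0,0],[-70,0,-210,0,0,0,0],[-125,0,-210,0,0,0,0],[-175,0,-210,0,0,0,0],[-200,0,-210,0,0,0,0],[-205,0,-210,0,0,0,0],[-205,0,-210,0,0,0,0]]]'|grep -E 't:|eef'; python3 w.py w2
```

```text
t: 24.2
eef_pos: [0.472, 0.1114, 0.2419]
ee_rot: [3.141, -0.0, -1.62]
24.2 [472.  111.4 241.9] [ 3.141 -0.    -1.62 ] F [ 0.7 -0.2  0.3] 0.0004970065644488642
y [ 238   75   73   76 3174] z 35.9 min [432.   1.  31.] max [506.  75.  36.] mid [469.   38.   33.9] circ [469.4  38. ] 39.6
y [318  94  24  38 689] z 35.5 min [397.  21.  31.] max [409.  60.  36.] mid [402.6  40.4  33.4] circ [402.6  40.4] 19.6
b [ 238    0   76   74 3373] z 35.9 min [427. -73.  32.] max [500.  -5.  36.] mid [463.5 -38.8  34. ] circ [463.4 -41.2] 39.1
b [330  14  14  43 509] z 35.7 min [394. -58.  31.] max [405. -20.  36.] mid [399.5 -38.8  33.8] circ [399.4 -38.6] 19.3
b [ 27 234  41  25 582] z 145.2 min [653. 126. 142.] max [687. 149. 146.] mid [670.1 137.5 143.6] circ [670.  142.9] 19.2
g [ 245  151   67   68 2104] z 35.8 min [433.  84.  32.] max [504. 154.  36.] mid [468.6 119.1  34.2] circ [468.7 118. ] 38.8
g [318 167  20  36 511] z 35.5 min [402. 101.  31.] max [413. 138.  37.] mid [407.2 119.6  33.9] circ [406.9 120.4] 19.3
o [  70  290   61   28 1301] z 133.2 min [627. 206. 128.] max [671. 217. 136.] mid [648.8 211.4 131.9] circ [649.7 215.4] 23.8
```

View pics/w2.png

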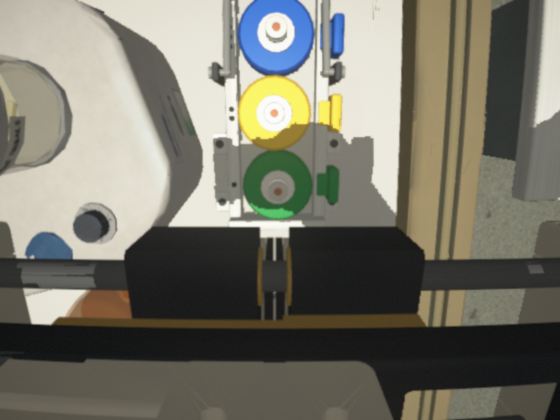

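The top view shows the carriers in contact at 80 mm spacing: green (278,185), yellow (274,113) and blue (276,33). Each is beside its own tab, so I'm handing in.

```bash
python3 -c "
from station import arm
print(arm.job_done())"
```

```text
the job is handed in; nothing more can be done
None
```

The job is handed in at about 24 s: yellow and blue stand in line behind green beside their own tabs with no gaps, and the bail is shut with its bar seated in the catches (a light press met it at its 33 mm closed height).

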